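# Tidy the hearing aid kit into the bedside organiser tray

### The arm

A 6-joint arm with a two-finger parallel gripper is mounted at the origin on the work surface. World frame = base frame: x ahead of the robot, y to its left, z up, the work surface at z = 0. Lengths are in m, angles in rad, forces in N, time in s.
With the tool pointing down it reaches from about 0.35 to 0.85 m from the base axis. Payload 8.1 kg.
Tool frame: the origin (TCP) lies at the centre of the arm's flange, where the gripper is bolted on; the fingertips stand 186 mm ahead of it and the grasp point (between the pads) lies 167 mm ahead of it; z points along the fingers, y is the direction in which the jaws open and shut (so a half turn about z gives the same grasp; the last joint's range is limited). The gripper opens to 93 mm and grips with 3 to 60 N. Pads are 15 mm wide; open, the fingers measure 128 mm over their backs; the gripper's body (75 mm by 188 mm) begins 65 mm behind the grasp point.
Start: joints at [1.111, 0.13, 1.488, -0, 1.523, -0.085], TCP at [0.22, 0.558, 0.405] pointing down, gripper open.
Joint ranges: [-2.96, 2.96], [-0.89, 2.26], [0.02, 2.5], [-1.34, 4.48], [0, 2.73], [-2.66, 2.66]. Speed limits (rad/s): [2.39, 2.39, 2.79, 3.14, 3.14, 3.14].

### API

Orientations are given as a rotation vector (axis times angle).
In Python, from plant import robot, viewer, order gives the robot as it stands.
- The arm moves only by the tool apply_moves, never from a script. Its argument "deltas" is a list of rows, each a list of 3 entries, a list of its own where there are three numbers: the finger opening in mm, from 0 to 93, then the shift along the tool's x, y, z in mm, then the turn about the tool's z in rad. In form: [[grip, [dx, dy, dz], yaw], ...]. A call has 1 to 5 rows; each row shifts and turns the commanded pose from where the row before left it, along the tool's axes as they then stand; what a row does not reach is not made up. A row lasts 1/8 s, in which the tool goes at most 62.5 mm and 10.7 degrees, less where a joint would pass 70% of its speed; a pose out of reach is approached as far as the arm can. A call is refused whole if a number of a shift passes 62.5 or a number of a turn 0.188, either way. A call with a gripper value outside its range is refused whole. The fingers move at their own pace and stop on an object; "grip_force" is the grip in N (left out, the last holds). Time passes only in rows, so rows that do not move let the fingers close. It gives the time, the measured TCP pose, the force and the opening at its end, in the units of the state.
- robot.read_state(): the state, without advancing time (a new reading comes with each control period).
- viewer.read_camera(name): name is "scene" or "top" or "wrist"; returns the picture (420x560x3 uint8, blue, green, red); there is no depth.
- viewer.get_calibration(name): a dict with "fx", "fy", "cx", "cy" (pixels), "distortion" ([k1, k2, p1, p2, k3] as OpenCV has them; the pictures are not rectified), "R" (3x3) and "t" (3): a world point X has camera coordinates R X + t. Camera axes: x right, y down, z forward; pixel columns grow to the right and rows downward; lengths in m; the calibration is good to about 2 mm. A picture is of the moment at which its call begins: read the wrist's pose just before it. get_calibration takes no time and is no camera call; for the wrist camera it gives the pose at the moment of the call.
- order.close_job(): hands the job in, once; it reports no verdict.
The state is a dict: "t": time; "q": joint angles; "dq": joint speeds; "joint_torque": joint torques, N m; "tool_pos": TCP position; "orientation": TCP orientation; "force": force on the tool from outside, world axes, zero at the start; "wrist_torque": the same for the moment, N m; "opening": finger opening in m.
Only numpy, scipy, OpenCV 4.12 (cv2) and the standard library are available. Lean on these libraries where they do the work, as an engineer would, in place of code of your own. Each camera call takes 0.05 s, during which the arm holds its last target. There are 200 camera calls.

### The job

Gather the hearing aid kit into the pulled-out organiser tray: put the blue case, the round white battery dispenser, the grey cleaning brush and the little white drying pot each into the recess shaped for it, lying flat on the bottom of the recess and the right way up. Leave the round mirror and the thermometer lying where they are.

Things in the scene. Friction and masses are not known exactly. Their poses are not given: they have to be found in the camera images.
- case: Hearing aid case: blue plastic box with rounded edges, 40 mm along its x, 60 mm along its y, 26 mm high. Origin: centre of the underside; z up.
- dial: Battery dispenser: plain white round plastic disc, 50 mm in diameter, 18 mm high, with six small steel battery discs showing in a ring on top. Origin: centre of the underside; z up.
- brush: Cleaning brush, grey plastic, lying flat along its x: 88 mm long overall; handle 64 mm long, 14 mm wide and 18 mm high from x = -44 to +20 mm, then a white bristle block 10 mm wide and 12 mm high to x = +44 mm. Origin: middle of the overall length, on the underside; z up.
- pot: Drying capsule pot: small white plastic cylinder standing upright, 28 mm in diameter, 34 mm high, grey spot on the lid. Origin: centre of the underside; z up.
- mirror: Look-alike, stays where it is: small round mirror with its hinged lid shut, a metal disc 64 mm in diameter and 14 mm high, with a 4 mm hinge tab standing out on its +x side. Origin: centre of the underside; z up.
- thermometer: Look-alike, stays where it is: white stick thermometer lying flat along its x, 100 mm long; body 18 mm wide and 12 mm high from x = -50 to +20 mm with a dark display, then a thin metal tip 7 mm wide and high. Origin: middle of the overall length, on the underside; z up.
- well_case: Fixed white plastic insert, 120 (x) x 92 (y) x 9 mm, one of four side by side in the tray (94 mm pitch along y, order varies; clear tray walls 12 mm high; a clear shell 43 mm high starts 67 mm from the centre towards +x). Origin: centre of its underside, z up. Grey-lined recess, centred, its floor 4 mm and rim 9 mm above the origin: rectangle 56 (x) x 78 (y) mm, for the case.
- well_dial: Fixed white plastic insert, 120 (x) x 92 (y) x 9 mm, one of four side by side in the tray (94 mm pitch along y, order varies; clear tray walls 12 mm high; a clear shell 43 mm high starts 67 mm from the centre towards +x). Origin: centre of its underside, z up. Grey-lined recess, centred, its floor 4 mm and rim 9 mm above the origin: large round, 70 mm diameter, for the dispenser.
- well_brush: Fixed white plastic insert, 120 (x) x 92 (y) x 9 mm, one of four side by side in the tray (94 mm pitch along y, order varies; clear tray walls 12 mm high; a clear shell 43 mm high starts 67 mm from the centre towards +x). Origin: centre of its underside, z up. Grey-lined recess, centred, its floor 4 mm and rim 9 mm above the origin: narrow slot 106 (x) x 34 (y) mm, for the brush.
- well_pot: Fixed white plastic insert, 120 (x) x 92 (y) x 9 mm, one of four side by side in the tray (94 mm pitch along y, order varies; clear tray walls 12 mm high; a clear shell 43 mm high starts 67 mm from the centre towards +x). Origin: centre of its underside, z up. Grey-lined recess, centred, its floor 4 mm and rim 9 mm above the origin: small round, 48 mm diameter, for the pot.
Not all that is in view belongs to the job. Leave any orange look-alike of the brush alone.

How it is judged:
By the outcome, as a careful person would: the job done as asked, in the order asked, and still so for the second after the job is handed in, with the robot touching nothing.
It also fails if it takes over 99 s, if anything falls off the work surface, if the arm or the gripper's body presses on something with over 40 N, if the wrist force passes 120 N, or if a joint passes its speed limit or range.

## Working session

There is one attempt and no reset: what is moved stays moved. The work goes in short steps, Python scripts to look and compute and a tool call to move; the robot and the scene stay as the last step left them, time stands still between calls to the robot, and variables do not carry over. Pictures are saved under pics/ and viewed, about 12 in all and at most 16, crops included, and the job is handed in when it is done.

Besides the shell and the picture viewer there is one more tool, called after "Emit:" by a JSON object that holds its "name" and its "arguments". apply_moves: Moves the arm, as the interface text tells. Its arguments: {"type":"object","properties":{"deltas":{"type":"array"},"grip_force":{"type":"number"}},"required":["deltas"]}

```bash
ls; mkdir -p pics
python3 - <<'E'
from plant import robot, viewer, order
import cv2
s=robot.read_state();print(s)
for n in ("scene","top","wrist"):
    im=viewer.read_camera(n);cv2.imwrite(f"pics/{n}0.png",im)
    c=viewer.get_calibration(n);print(n,c)
E
```

```text
pics
{'t': 0.0, 'q': array([ 1.11060829e+00,  1.31109396e-01,  1.48926509e+00, -2.20942557e-06,
        1.52299920e+00, -8.54171005e-02]), 'dq': array([ 0.00117097,  0.00101402,  0.0011398 , -0.00056041,  0.00194487,
        0.00066147]), 'joint_torque': array([-5.25903197e-04, -5.59829164e+01, -4.91767359e+01,  7.66357756e-02,
        3.49367643e-02, -9.53486642e-05]), 'tool_pos': array([0.21952213, 0.55815209, 0.40372586]), 'orientation': array([-5.85160333e-01, -3.08612751e+00,  2.69471329e-03]), 'force': array([-0.1867969 ,  0.80628997, -0.21734642]), 'wrist_torque': array([ 0.03916803,  0.01805806, -0.04236154]), 'opening': 0.09278783521046456}
scene {'fx': 414.1533179715067, 'fy': 414.1533179715067, 'cx': 283.72952235434656, 'cy': 210.3170708914141, 'distortion': array([-0.1209226,  0.       ,  0.       ,  0.       ,  0.       ]), 'R': array([[ 0.89874382,  0.43845996, -0.00352362],
       [ 0.23316631, -0.48471305, -0.84302238],
       [-0.37133951,  0.75683956, -0.53786695]]), 't': array([-0.46180614, -0.09244522,  1.1009157 ])}
top {'fx': 499.61202504305203, 'fy': 499.61202504305203, 'cx': 282.12233880243735, 'cy': 208.0038617709661, 'distortion': array([-0.0164234,  0.       ,  0.       ,  0.       ,  0.       ]), 'R': array([[ 0.02494884, -0.99955896, -0.01610698],
       [-0.98471803, -0.0217941 , -0.17278721],
       [ 0.17235996,  0.02017167, -0.98482747]]), 't': array([0.00140673, 0.52121579, 0.92479722])}
wrist {'fx': 304.7019657827754, 'fy': 304.7019657827754, 'cx': 279.3388678230286, 'cy': 209.51036971395263, 'distortion': array([-0.00703446,  0.        ,  0.        ,  0.        ,  0.        ]), 'R': array([[ 0.36554423,  0.93079276, -0.00150413],
       [ 0.89585617, -0.35138431,  0.27197574],
       [ 0.25262452, -0.10076664, -0.96230293]]), 't': array([-0.60014682, -0.03203717,  0.39002512])}
```

View pics/top0.png

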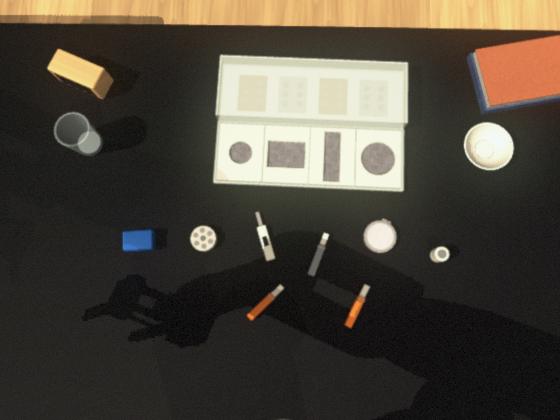

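View pics/scene0.png

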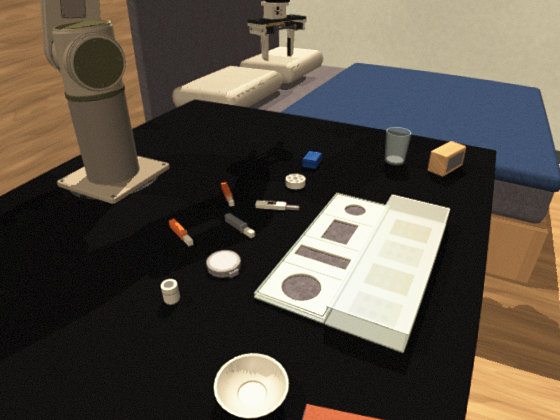

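The top view shows the blue case at (138,240), the dial with six discs at (203,238) and the grey brush at (318,255). The pot is at (440,255). The mirror is at (380,236) and the thermometer at (264,237).

The recesses are pot (240,152), case (286,154), brush (332,157) and dial (378,158).

What could be confused:
- **Brush:** grey (318,255), against the orange ones at (265,302) and (357,306) and the thermometer at (264,237).
- **Dial:** (203,238), against the mirror at (380,236).
- **Pot:** (440,255), against the cup at (488,146) and the glass at (72,130).
- **Case:** (138,240), against the orange box at (80,73).

```bash
cat > h.py <<'E'
import numpy as np, cv2
def K(c): return np.array([[c['fx'],0,c['cx']],[0,c['fy'],c['cy']],[0,0,1]])
def ray(c,p):
    u=cv2.undistortPoints(np.array(p,float).reshape(-1,1,2),K(c),c['distortion']).reshape(-1,2)
    d=np.c_[u,np.ones(len(u))]@c['R']; return -c['R'].T@c['t'], d/np.linalg.norm(d,axis=1)[:,None]
def plane(c,p,z):
    o,d=ray(c,p); return o+d*((z-o[2])/d[:,2])[:,None]
def proj(c,X):
    return cv2.projectPoints(np.array(X,float).reshape(-1,3),cv2.Rodrigues(c['R'])[0],c['t'],K(c),c['distortion'])[0].reshape(-1,2)
def tri(c1,p1,c2,p2):
    o1,d1=ray(c1,p1);o2,d2=ray(c2,p2);d1=d1[0];d2=d2[0]
    A=np.c_[d1,-d2];s=np.linalg.lstsq(A,o2-o1,rcond=None)[0]
    a=o1+s[0]*d1;b=o2+s[1]*d2; return (a+b)/2,np.linalg.norm(a-b)
def tool(s):
    R=cv2.Rodrigues(np.array(s['orientation'],float))[0]; return R,np.array(s['tool_pos'])
E
python3 - <<'E'
from plant import robot, viewer, order
from h import *
ct=viewer.get_calibration("top");cs=viewer.get_calibration("scene");cw=viewer.get_calibration("wrist")
for n,c in (("t",ct),("s",cs),("w",cw)): print(n,(-c['R'].T@c['t']).round(3))
R,p=tool(robot.read_state());print(R.round(3)); print("cam in tool",(R.T@(-cw['R'].T@cw['t']-p)).round(4), (cw['R']@R).round(3))
pt=dict(case=(138,240),dial=(203,238),brush=(318,255),pot=(441,253),mirror=(380,236),thermo=(264,237),wpot=(240,152),wcase=(286,154),wbrush=(332,157),wdial=(378,158))
ps=dict(case=(313,157),dial=(295,180),brush=(239,224),pot=(169,286),mirror=(223,262),wpot=(355,210),wcase=(341,232),wbrush=(323,257),wdial=(301,287))
for k,v in pt.items():
    z=.02 if k[0]!='w' else .005
    print(k,plane(ct,[v],z).round(3), *(x.round(3) for x in tri(ct,v,cs,ps[k])) if k in ps else ())
a=cv2.imread("pics/top0.png")[200:340,100:470]
cv2.imwrite("pics/topc.png",cv2.convertScaleAbs(cv2.resize(a,None,fx=2.1,fy=2.1,interpolation=cv2.INTER_CUBIC),alpha=1.6))
E
```

```text
t [ 0.354 -0.006  1.001]
s [ 0.845 -0.676  0.513]
w [0.15  0.587 0.383]
[[-0.931  0.366 -0.001]
 [ 0.366  0.931 -0.001]
 [ 0.    -0.001 -1.   ]]
cam in tool [0.0756 0.0009 0.0208] [[ 0.001  1.     0.   ]
 [-0.962  0.001 -0.272]
 [-0.272  0.     0.962]]
case [[0.455 0.298 0.02 ]] [0.456 0.299 0.02 ] 0.004
dial [[0.462 0.169 0.02 ]] [0.463 0.171 0.012] 0.0
brush [[ 0.434 -0.058  0.02 ]] [ 0.435 -0.059  0.009] 0.001
pot [[ 0.443 -0.299  0.02 ]] [ 0.442 -0.296  0.03 ] 0.001
mirror [[ 0.474 -0.18   0.02 ]] [ 0.475 -0.182  0.01 ] 0.001
thermo [[0.467 0.049 0.02 ]]
wpot [[0.644 0.105 0.005]] [0.643 0.104 0.009] 0.0
wcase [[0.641 0.009 0.005]] [0.642 0.01  0.008] 0.002
wbrush [[ 0.637 -0.085  0.005]] [ 0.638 -0.084  0.008] 0.003
wdial [[ 0.637 -0.18   0.005]] [ 0.635 -0.179  0.009] 0.0
```

View pics/topc.png

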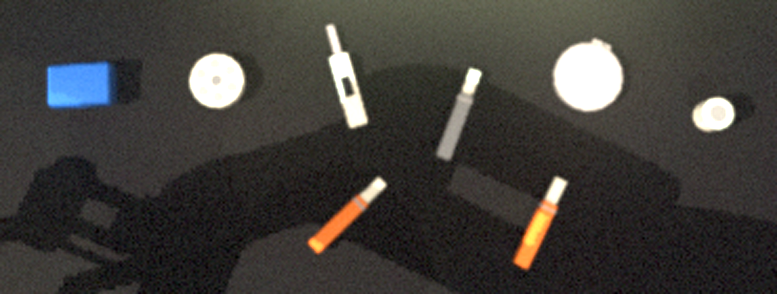

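The grey brush, without orange, is the right one. The dial, pot and case are also clear, and the heights and sizes agree. Next I sweep the wrist camera over the row.

Emit:
{"name": "apply_moves", "arguments": {"deltas": [[93,[0,0,0],0.171],[93,[0,0,0],0.171],[93,[0,0,0],0.171],[93,[0,0,0],0.171],[93,[0,0,0],0.171]]}}

```text
t: 0.78
tool_pos: [0.2196, 0.5583, 0.4043]
orientation: [1.819, 2.561, -0.001]
force: [-0.4, -0.4, 0.1]
opening: 0.093
```

Emit:
{"name": "apply_moves", "arguments": {"deltas": [[93,[0,0,0],0.171],[93,[0,0,0],0.171],[93,[-40,45,0],0],[93,[-40,45,0],0],[93,[-40,45,0],0]]}}

```text
t: 1.4
tool_pos: [0.3554, 0.4369, 0.4044]
orientation: [2.222, 2.221, -0.001]
force: [2.0, 0.5, -0.4]
opening: 0.0931
```

Emit:
{"name": "apply_moves", "arguments": {"deltas": [[93,[-40,45,0],0],[93,[-40,45,0],0],[93,[-40,45,0],0],[93,[0,0,0],0],[93,[0,0,0],0]]}}

```text
t: 2.02
tool_pos: [0.4893, 0.318, 0.4043]
orientation: [-2.223, -2.219, 0.001]
force: [-0.3, -0.1, 0.5]
opening: 0.0927
```

```bash
cat >> h.py <<'E'
def snap(name):
    from plant import robot, viewer
    import pickle
    s=robot.read_state();c=viewer.get_calibration("wrist");im=viewer.read_camera("wrist")
    cv2.imwrite(f"pics/{name}.png",im);pickle.dump((s,c),open(f"pics/{name}.pkl","wb"))
    R,p=tool(s);print(name,'t',round(s['t'],2),'p',p.round(4),'ydir',R[:,1].round(3),'open',round(s['opening'],4),'F',s['force'].round(1))
    return im,c
E
python3 -c "
from h import *
snap('w1')"
```

```text
w1 t 2.02 p [0.4893 0.318  0.4043] ydir [ 1.    -0.002 -0.001] open 0.0927 F [-0.3 -0.1  0.5]
```

View pics/w1.png

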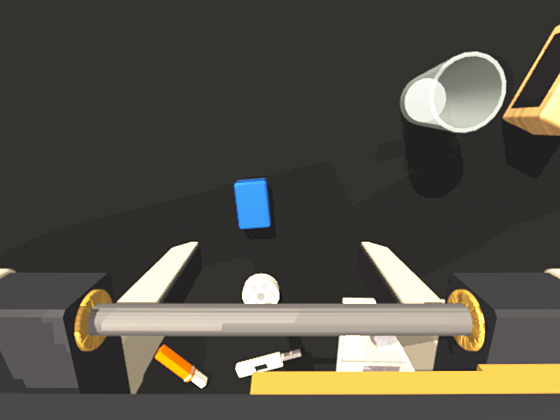

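The wrist view shows the case at (252,204) and the dial at (260,290). The gripper hides the lower part of the picture, so I sweep towards -y.

Emit:
{"name": "apply_moves", "arguments": {"deltas": [[93,[-52,0,0],0],[93,[-52,0,0],0],[93,[-52,0,0],0],[93,[0,0,0],0],[93,[0,0,0],0]]}}

```text
t: 2.7
tool_pos: [0.4888, 0.1633, 0.405]
orientation: [-2.221, -2.221, -0.001]
force: [-0.5, 0.8, 0.0]
opening: 0.0931
```

```bash
python3 -c "
from h import *
snap('w2')"
```

```text
w2 t 2.7 p [0.4888 0.1633 0.405 ] ydir [1. 0. 0.] open 0.0931 F [-0.5  0.8  0. ]
```

Emit:
{"name": "apply_moves", "arguments": {"deltas": [[93,[-47,0,0],0],[93,[-47,0,0],0],[93,[-47,0,0],0],[93,[0,0,0],0],[93,[0,0,0],0]]}}

```text
t: 3.38
tool_pos: [0.4893, 0.0224, 0.4047]
orientation: [-2.221, -2.221, -0.001]
force: [0.1, -0.1, -0.7]
opening: 0.0929
```

```bash
python3 -c "
from h import *
snap('w3')"
```

```text
w3 t 3.38 p [0.4893 0.0224 0.4047] ydir [ 1.  0. -0.] open 0.0929 F [ 0.1 -0.1 -0.7]
```

Emit:
{"name": "apply_moves", "arguments": {"deltas": [[93,[-47,0,0],0],[93,[-47,0,0],0],[93,[-47,0,0],0],[93,[0,0,0],0],[93,[0,0,0],0]]}}

```text
t: 4.05
tool_pos: [0.4893, -0.1185, 0.4046]
orientation: [-2.221, -2.221, -0.001]
force: [-0.1, 0.8, 0.1]
opening: 0.093
```

```bash
python3 -c "
from h import *
snap('w4')"
```

```text
w4 t 4.05 p [ 0.4893 -0.1185  0.4046] ydir [ 1.  0. -0.] open 0.093 F [-0.1  0.8  0.1]
```

Emit:
{"name": "apply_moves", "arguments": {"deltas": [[93,[-47,0,0],0],[93,[-47,0,0],0],[93,[-47,0,0],0],[93,[0,0,0],0],[93,[0,0,0],0]]}}

```text
t: 4.72
tool_pos: [0.4893, -0.2594, 0.4046]
orientation: [-2.221, -2.221, -0.001]
force: [-0.1, 0.4, 0.0]
opening: 0.0932
```

```bash
python3 -c "
from h import *
snap('w5')"
```

```text
w5 t 4.72 p [ 0.4893 -0.2594  0.4046] ydir [ 1.  0. -0.] open 0.0932 F [-0.1  0.4  0. ]
```

Emit:
{"name": "apply_moves", "arguments": {"deltas": [[93,[-45,0,0],0],[93,[-45,0,0],0],[93,[-45,0,0],0],[93,[0,0,0],0],[93,[0,0,0],0]]}}

```text
t: 5.4
tool_pos: [0.4893, -0.3944, 0.4047]
orientation: [-2.221, -2.221, -0.001]
force: [0.4, 0.3, 0.9]
opening: 0.0931
```

```bash
python3 -c "
from h import *
snap('w6')
a=[cv2.imread(f'pics/w{i}.png')[:300] for i in (3,4,5,6)]
cv2.imwrite('pics/m1.png',cv2.resize(np.vstack([np.hstack(a[:2]),np.hstack(a[2:])]),(800,429)))"
```

```text
w6 t 5.4 p [ 0.4893 -0.3944  0.4047] ydir [ 1.  0. -0.] open 0.0931 F [0.4 0.3 0.9]
```

View pics/m1.png

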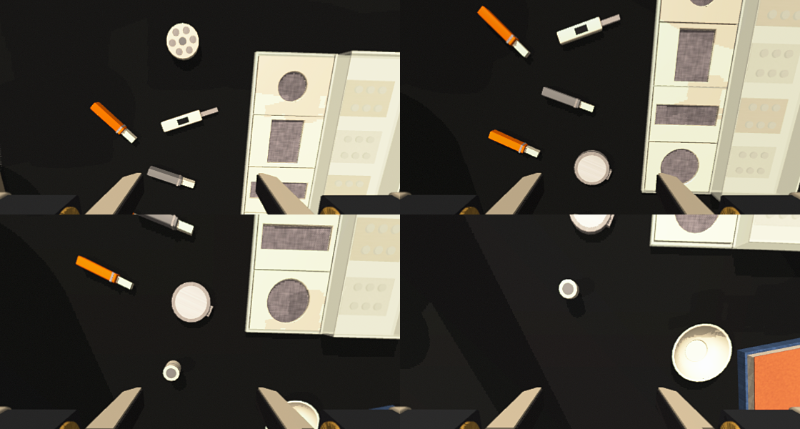

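All targets are visible. In full-image pixels, the dial is at w3 (255,57) and the brush at w3 (240,248) and w4 (237,139). The pot is at w5 (240,220) and w6 (235,103). The wells are in w3 to w5. Next come segmentation and triangulation.

```bash
cat > meas.py <<'E'
from h import *
import pickle
def load(n): return cv2.imread(f"pics/{n}.png"),pickle.load(open(f"pics/{n}.pkl","rb"))[1]
def comp(im,seed,tol):
    b=cv2.medianBlur(im,3);m=np.zeros((im.shape[0]+2,im.shape[1]+2),np.uint8)
    cv2.floodFill(b,m,seed,0,(tol,)*3,(tol,)*3,4|(255<<8)|cv2.FLOODFILL_MASK_ONLY|cv2.FLOODFILL_FIXED_RANGE)
    m=m[1:-1,1:-1]
    m=cv2.morphologyEx(m,cv2.MORPH_CLOSE,np.ones((5,5)))
    k=max(cv2.findContours(m,cv2.RETR_EXTERNAL,cv2.CHAIN_APPROX_NONE)[0],key=cv2.contourArea)
    M=cv2.moments(k);return k.reshape(-1,2),(M['m10']/M['m00'],M['m01']/M['m00']),M['m00']
E
python3 - <<'E'
from meas import *
J=[('case',.026,50,[('w1',(252,200)),]),
('dialtop',.018,60,[('w3',(255,70))]),
('brush',.018,35,[('w3',(232,244)),('w4',(232,137))]),
('pot',.034,35,[('w5',(240,220)),('w6',(236,104))]),
('wpot',.004,45,[('w3',(410,121))]),
('wcase',.004,45,[('w3',(400,200)),('w4',(415,77))]),
('wbrush',.004,45,[('w4',(400,161)),('w5',(415,32))]),
('wdial',.004,45,[('w4',(391,230)),('w5',(403,120))])]
for n,z,tol,L in J:
    cs=[]
    for w,s in L:
        im,c=load(w)
        k,ce,a=comp(im,s,tol); P=plane(c,k,z)[:,:2].astype(np.float32)
        M=cv2.moments((P*1e4).reshape(-1,1,2));r=cv2.minAreaRect(P*1000)
        print(n,w,im[s[1],s[0]],np.round(ce,1),a,'centroid',np.round([M['m10']/M['m00']/1e4,M['m01']/M['m00']/1e4],4),'rect',np.round(r[0],1),np.round(r[1],1),round(r[2],1))
        cs.append((c,ce))
    if len(cs)==2: X,e=tri(*cs[0],*cs[1]);print('   tri',X.round(4),round(e,4))
T=[]
for w,(x0,y0) in (('w1',(180,150)),('w2',(180,20)),('w3',(205,0)),('w2',(205,160))):
    T.append(cv2.resize(cv2.imread(f'pics/{w}.png')[y0:y0+110,x0:x0+140],(392,300),interpolation=cv2.INTER_CUBIC))
cv2.imwrite('pics/m2.png',np.vstack([np.hstack(T[:2]),np.hstack(T[2:])]))
E
```

```text
case w1 [250 162  65] [251.8 203.6] 1397.0 centroid [0.4559 0.2999] rect [455.9 300. ] [37.9 59.4] 4.8
dialtop w3 [198 230 242] [255.3  56.8] 1657.5 centroid [0.4632 0.1689] rect [463.2 168.7] [48.1 47.3] 89.9
brush w3 [142 154 165] [231.4 247.6] 416.0 centroid [ 0.4278 -0.0558] rect [427.1 -56.3] [19.1 64.5] 75.6
brush w4 [135 146 157] [224.6 135.7] 533.5 centroid [ 0.4258 -0.0559] rect [425.6 -55.9] [13.2 61.6] 69.9
   tri [ 0.4265 -0.0557  0.0181] 0.002
pot w5 [137 149 158] [239.2 221.5] 130.5 centroid [ 0.4412 -0.2968] rect [ 441.5 -296.8] [16.6 15.7] 88.3
pot w6 [160 171 181] [234.7 103.5] 176.5 centroid [ 0.441 -0.297] rect [ 440.8 -297. ] [16.4 15.5] 0.0
   tri [ 0.441  -0.2969  0.0333] 0.0002
wpot w3 [120 125 139] [409.1 119.9] 1262.0 centroid [0.6449 0.1029] rect [644.8 103.4] [48.  46.6] 48.6
wcase w3 [133 138 155] [398.5 196.6] 2481.5 centroid [0.6423 0.0076] rect [642.7   7.4] [77.8 56.9] 88.5
wcase w4 [129 134 151] [411.8  75.8] 3502.0 centroid [0.6425 0.0098] rect [642.7   9.6] [79.6 57.2] 88.5
   tri [0.6399 0.0105 0.0102] 0.0002
wbrush w4 [105 109 123] [400.8 160.1] 2269.0 centroid [ 0.6403 -0.0858] rect [640.4 -85.9] [ 34.2 107.5] 88.5
wbrush w5 [130 136 153] [414.4  31.2] 3246.5 centroid [ 0.6401 -0.0837] rect [640.2 -83.7] [ 35.2 107.6] 88.6
   tri [ 0.6378 -0.0849  0.0098] 0.0002
wdial w4 [121 126 140] [392.3 230.1] 1754.0 centroid [ 0.6389 -0.1781] rect [ 639.4 -176.9] [60.2 68.8] 63.7
wdial w5 [122 126 141] [403.  119.9] 2743.5 centroid [ 0.6375 -0.1793] rect [ 637.3 -179.1] [69.5 69.3] 48.1
   tri [ 0.6393 -0.1784  0.001 ] 0.0012
```

View pics/m2.png

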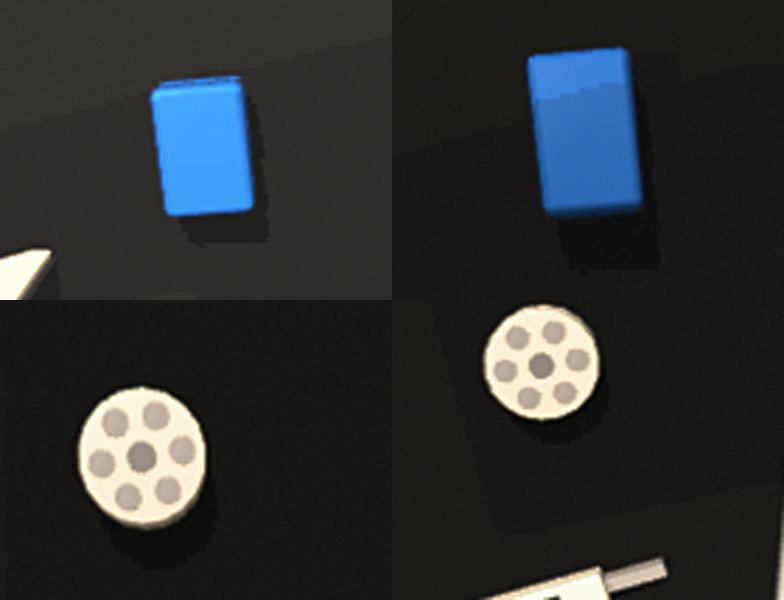

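Run:
```python
from meas import *
c={w:load(w)[1] for w in ('w1','w2','w3')}
f=lambda x,y,x0,y0:(x/2.8+x0,y/2.727+y0)
print('dial',tri(c['w2'],f(541-392,365-300,205,160),c['w3'],f(142,157,205,0)))
print('caseL',tri(c['w1'],f(166,213,180,150),c['w2'],f(546-392,208,180,20)))
print('caseR',tri(c['w1'],f(252,209,180,150),c['w2'],f(641-392,203,180,20)))
for w,s in (('w1',(252,200)),('w2',(235,70))):
    im,cc=load(w);k,ce,a=comp(im,s,75);r=cv2.minAreaRect((plane(cc,k,.026)[:,:2]*1000).astype(np.float32));print(w,a,r)
```

```text
dial (array([0.46344629, 0.16872894, 0.01701388]), np.float64(0.00010668380571300087))
caseL (array([0.43961119, 0.26892828, 0.02483932]), np.float64(0.0006490202042103134))
caseR (array([0.47759215, 0.27083867, 0.02491182]), np.float64(7.074768579394807e-05))
w1 1450.0 ((455.86676025390625, 300.492919921875), (38.259952545166016, 61.26384353637695), 4.846986293792725)
w2 1931.0 ((455.7181701660156, 298.0943908691406), (38.157630920410156, 57.201812744140625), 5.068614959716797)
```

Measured heights match the given ones: dial 17 mm, case 25 mm, pot 33 mm, brush 18 mm and rims about 10 mm. The case is at (0.456, 0.299), turned +4.9°. Case first.

Emit:
{"name": "apply_moves", "arguments": {"deltas": [[93,[58,-2.5,0],0],[93,[58,-2.5,0],0],[93,[58,-2.5,0],0],[93,[58,-2.5,0],0],[93,[58,-2.5,0],0]]}}

```text
t: 6.08
tool_pos: [0.4757, -0.1026, 0.4051]
orientation: [2.22, 2.222, 0.001]
force: [0.6, 0.8, 0.7]
opening: 0.0929
```

Emit:
{"name": "apply_moves", "arguments": {"deltas": [[93,[58,-3,0],0],[93,[58,-3,0],0],[93,[58,-3,0],0],[93,[58,-3,0],0],[93,[58,-3,0],0]]}}

```text
t: 6.7
tool_pos: [0.4601, 0.1871, 0.4053]
orientation: [2.22, 2.222, 0.002]
force: [0.8, -0.3, -0.6]
opening: 0.093
```

Emit:
{"name": "apply_moves", "arguments": {"deltas": [[93,[58,-3,0],0],[93,[55,-3,0],0],[70,[0,0,0],-0.085],[70,[0,0,50],0],[70,[0,0,50],0]]}}

```text
t: 7.32
tool_pos: [0.4546, 0.2986, 0.3048]
orientation: [2.123, 2.315, 0.004]
force: [0.3, -0.2, -0.6]
opening: 0.071
```

```bash
python3 -c "
from h import *
snap('g1')"
```

```text
g1 t 7.33 p [0.4546 0.2986 0.3048] ydir [0.996 0.087 0.003] open 0.071 F [ 0.3 -0.2 -0.6]
```

Emit:
{"name": "apply_moves", "arguments": {"deltas": [[70,[0,1,50],0],[70,[0,0,40],0],[70,[0,0,20],0],[70,[0,0,0],0],[30,[0,0,0],0]], "grip_force": 15}}

```text
t: 8.0
tool_pos: [0.4571, 0.298, 0.1967]
orientation: [2.125, 2.313, 0.003]
force: [0.4, -0.0, 1.1]
opening: 0.064
```

Emit:
{"name": "apply_moves", "arguments": {"deltas": [[30,[0,0,0],0],[30,[0,0,0],0],[30,[0,0,0],0],[30,[0,0,0],0],[30,[0,0,0],0]]}}

```text
t: 8.62
tool_pos: [0.4572, 0.2974, 0.1956]
orientation: [2.126, 2.312, 0.002]
force: [-1.8, -1.3, 7.2]
opening: 0.0397
```

Emit:
{"name": "apply_moves", "arguments": {"deltas": [[30,[0,0,-20],0],[30,[0,0,-40],0],[30,[0,0,-40],0],[30,[0,0,0],0.111],[30,[-47,32,0],0]]}}

```text
t: 9.25
tool_pos: [0.4869, 0.2512, 0.2956]
orientation: [-2.248, -2.194, -0.003]
force: [0.5, -0.8, -1.4]
opening: 0.0398
```

Emit:
{"name": "apply_moves", "arguments": {"deltas": [[30,[-47,32,0],0],[30,[-47,32,0],0],[30,[-47,32,0],0],[30,[-47,32,0],0],[30,[-47,32,0],0]]}}

```text
t: 9.88
tool_pos: [0.6419, 0.0083, 0.2945]
orientation: [-2.251, -2.191, 0.0]
force: [0.4, 0.3, -0.4]
opening: 0.0399
```

Emit:
{"name": "apply_moves", "arguments": {"deltas": [[30,[0,0,0],0],[30,[0,0,0],0]]}}

```text
t: 10.12
tool_pos: [0.6409, 0.01, 0.2941]
orientation: [-2.251, -2.189, 0.001]
force: [-0.6, -0.1, -0.5]
opening: 0.04
```

```bash
python3 -c "
from h import *
snap('g2')"
```

```text
g2 t 10.12 p [0.6409 0.01   0.2941] ydir [ 1.    -0.028 -0.001] open 0.04 F [-0.6 -0.1 -0.5]
```

View pics/g2.png

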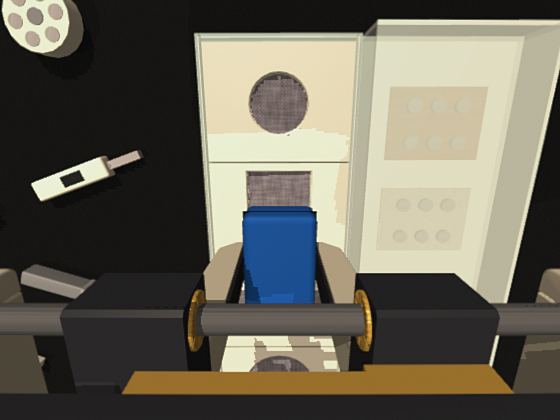

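The case hangs upright in the jaws above its rectangular recess, centred in x between (243) and (316) and lined up with it. I lower it now.

Emit:
{"name": "apply_moves", "arguments": {"deltas": [[30,[0,1,40],0],[30,[0,0,35],0],[30,[0,0,13],0],[30,[0,0,5],0],[30,[0,0,0],0]]}}

```text
t: 10.8
tool_pos: [0.6426, 0.0109, 0.2033]
orientation: [2.249, 2.192, 0.002]
force: [0.4, 0.1, -0.0]
opening: 0.0397
```

Emit:
{"name": "apply_moves", "arguments": {"deltas": [[30,[0,0,1],0],[55,[0,0,0],0],[55,[0,0,0],0],[55,[0,0,0],0],[55,[0,0,-20],0]]}}

```text
t: 11.42
tool_pos: [0.6411, 0.0101, 0.2193]
orientation: [-2.249, -2.189, 0.005]
force: [-0.3, 0.2, -0.2]
opening: 0.0548
```

Emit:
{"name": "apply_moves", "arguments": {"deltas": [[60,[0,0,-45],0],[60,[0,0,-45],0],[60,[0,0,0],0],[60,[0,0,0],0]]}}

```text
t: 11.92
tool_pos: [0.6422, 0.0101, 0.3116]
orientation: [2.251, 2.191, 0.001]
force: [-0.2, -0.4, 0.3]
opening: 0.06
```

Emit:
{"name": "apply_moves", "arguments": {"deltas": [[75,[38.5,-45.5,0],0],[75,[38.5,-45.5,0],0],[75,[38.5,-46,0],0],[75,[38.5,-46,0],0],[75,[0,0,40],0]]}}

```text
t: 12.55
tool_pos: [0.4619, 0.1716, 0.2724]
orientation: [2.246, 2.195, 0.006]
force: [1.7, -0.1, -0.5]
opening: 0.075
```

Emit:
{"name": "apply_moves", "arguments": {"deltas": [[75,[0,0,20],0],[75,[0,0,0],0],[75,[0,0,0],0]]}}

```text
t: 12.92
tool_pos: [0.4635, 0.1689, 0.251]
orientation: [-2.251, -2.191, 0.001]
force: [0.6, -1.0, 0.1]
opening: 0.075
```

```bash
python3 -c "
from h import *
snap('g3')
from plant import viewer
im=viewer.read_camera('top');cv2.imwrite('pics/top1.png',im)
cv2.imwrite('pics/top1c.png',cv2.resize(im[40:260,100:420],(800,550),interpolation=cv2.INTER_CUBIC))"
```

```text
g3 t 12.93 p [0.4635 0.1689 0.251 ] ydir [ 1.    -0.027 -0.   ] open 0.075 F [ 0.6 -1.   0.1]
```

View pics/top1c.png

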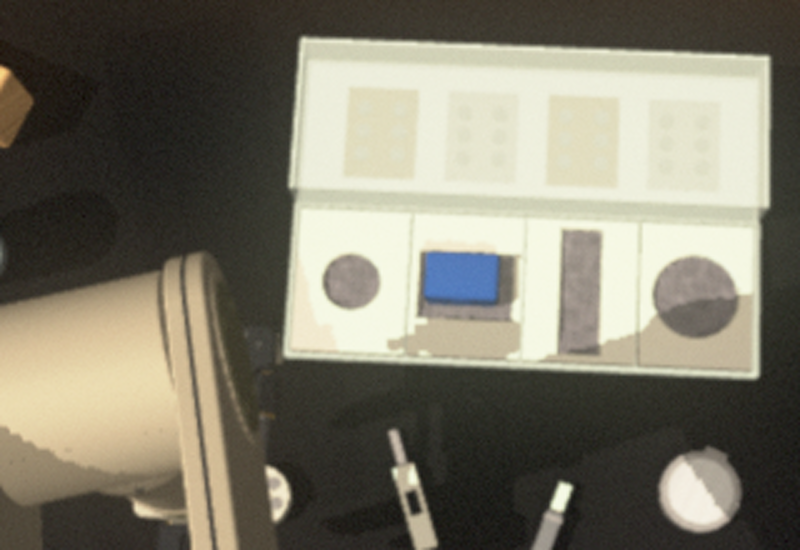

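The case sits in its recess. Its top face spans (424–498, 252–304) in the crop, which is enlarged 2.5 times. I'll measure it with the height included while I take the dial.

Run:
```python
from h import *
from plant import viewer
c=viewer.get_calibration('top');im=cv2.imread('pics/top1.png')
h=cv2.cvtColor(im,cv2.COLOR_BGR2HSV);m=cv2.inRange(h,(95,130,40),(125,255,255))
k=max(cv2.findContours(m,0,1)[0],key=cv2.contourArea).reshape(-1,2)
for z in (.026,.030): print(cv2.minAreaRect((plane(c,k,z)[:,:2]*1000).astype(np.float32)))
x0=plane(c,[(418/2.5+100,285/2.5+40),(518/2.5+100,285/2.5+40)],.004);print(x0)
```

```text
((642.588134765625, 14.196765899658203), (35.646453857421875, 54.502655029296875), 1.1287580728530884)
((641.4032592773438, 14.114349365234375), (35.500179290771484, 54.27901840209961), 1.1287606954574585)
[[ 0.64087319  0.04819128  0.004     ]
 [ 0.64255303 -0.0344      0.004     ]]
```

Emit:
{"name": "apply_moves", "arguments": {"deltas": [[75,[0,0,35],0],[75,[0,0,21],0],[75,[0,0,0],0],[40,[0,0,0],0],[40,[0,0,0],0]]}}

```text
t: 13.65
tool_pos: [0.4643, 0.1692, 0.1963]
orientation: [2.25, 2.19, 0.003]
force: [-0.4, -0.3, 0.9]
opening: 0.0594
```

Emit:
{"name": "apply_moves", "arguments": {"deltas": [[40,[0,0,0],0],[40,[0,0,0],0],[40,[0,0,0],0],[40,[0,0,0],0]]}}

```text
t: 14.15
tool_pos: [0.4639, 0.1691, 0.1957]
orientation: [2.251, 2.191, 0.002]
force: [-1.0, -0.9, 6.8]
opening: 0.0493
```

Emit:
{"name": "apply_moves", "arguments": {"deltas": [[40,[0,0,-20],0],[40,[0,0,-40],0],[40,[-49,26,0],0],[40,[-49,26,0],0],[40,[-49,26,0],0]]}}

```text
t: 14.78
tool_pos: [0.5379, 0.0186, 0.255]
orientation: [2.25, 2.192, 0.001]
force: [0.1, 0.2, -0.2]
opening: 0.0495
```

Emit:
{"name": "apply_moves", "arguments": {"deltas": [[40,[-49,26,0],0],[40,[-49,26,0],0],[40,[-49,26,0],0],[40,[-49,27,0],0],[40,[0,0,0],0]]}}

```text
t: 15.4
tool_pos: [0.6376, -0.1826, 0.2539]
orientation: [2.255, 2.187, -0.001]
force: [-0.8, 0.1, -0.6]
opening: 0.0488
```

Emit:
{"name": "apply_moves", "arguments": {"deltas": [[40,[0,0,0],0],[40,[0,0,0],0]]}}

```text
t: 15.65
tool_pos: [0.6367, -0.1775, 0.2546]
orientation: [-2.249, -2.192, 0.0]
force: [-0.3, 0.3, -1.1]
opening: 0.0494
```

```bash
python3 -c "
from h import *
snap('g4')"
```

```text
g4 t 15.65 p [ 0.6367 -0.1775  0.2546] ydir [ 1.    -0.026 -0.001] open 0.0494 F [-0.3  0.3 -1.1]
```

View pics/g4.png

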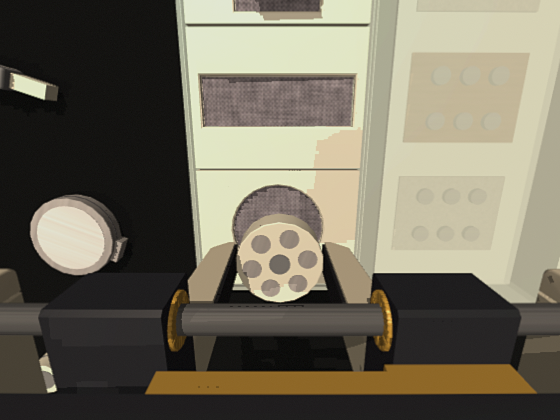

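The dial is held level with its discs up (centre 280,264), above the large round recess.

Emit:
{"name": "apply_moves", "arguments": {"deltas": [[40,[-1,1,30],0],[40,[0,0,15],0],[40,[0,0,7],0],[40,[0,0,2],0],[40,[0,0,0],0]]}}

```text
t: 16.32
tool_pos: [0.6383, -0.1796, 0.2017]
orientation: [2.25, 2.191, 0.001]
force: [-1.6, 0.7, 2.7]
opening: 0.0494
```

Emit:
{"name": "apply_moves", "arguments": {"deltas": [[40,[0,0,1],0],[66,[0,0,0],0],[66,[0,0,0],0],[66,[0,0,0],0],[66,[0,0,-20],0]]}}

```text
t: 16.95
tool_pos: [0.637, -0.1795, 0.2181]
orientation: [-2.248, -2.188, 0.003]
force: [0.0, 0.2, 0.9]
opening: 0.0658
```

Emit:
{"name": "apply_moves", "arguments": {"deltas": [[66,[0,0,-45],0],[66,[0,0,-45],0],[66,[0,0,0],0],[66,[0,0,0],0]]}}

```text
t: 17.45
tool_pos: [0.6381, -0.1799, 0.3107]
orientation: [2.25, 2.19, 0.001]
force: [-0.0, 0.6, -0.8]
opening: 0.0661
```

Emit:
{"name": "apply_moves", "arguments": {"deltas": [[45,[23.5,-42,0],0],[45,[23.5,-42,0],0],[45,[23,-42,0],0],[45,[23,-42,0],0],[45,[23.5,-41.5,0],0]]}}

```text
t: 18.08
tool_pos: [0.4298, -0.0569, 0.3081]
orientation: [-2.25, -2.189, 0.002]
force: [-0.2, 0.5, 1.0]
opening: 0.045
```

Emit:
{"name": "apply_moves", "arguments": {"deltas": [[45,[0,0,0],-0.178],[45,[0,0,0],-0.178],[45,[0,0,0],-0.178],[45,[0,0,0],-0.178],[45,[0,0,0],-0.178]]}}

```text
t: 18.7
tool_pos: [0.4311, -0.0575, 0.3082]
orientation: [-1.079, -2.947, 0.0]
force: [-0.7, 0.1, 0.5]
opening: 0.045
```

Emit:
{"name": "apply_moves", "arguments": {"deltas": [[45,[0,0,0],-0.178],[45,[0,0,0],-0.178],[45,[0,0,40],0],[45,[0,0,0],0],[45,[0,0,0],0]]}}

```text
t: 19.32
tool_pos: [0.4316, -0.0577, 0.2699]
orientation: [-0.55, -3.092, -0.0]
force: [-0.6, -0.8, -0.3]
opening: 0.0449
```

Run:
```python
from h import *
im,c=snap('g5')
from plant import viewer
ct=viewer.get_calibration('top');t=viewer.read_camera('top');cv2.imwrite('pics/top2.png',t)
t2=cv2.resize(t[90:210,200:420],(550,300),interpolation=cv2.INTER_CUBIC)
a=np.zeros((420,560,3),np.uint8);b=cv2.resize(t2,(560,305));cv2.imwrite('pics/m3.png',cv2.resize(np.vstack([im,b]),(440,570)))
for X in ((.4318,-.0578,.018),(.397,-.045,.018)): print(proj(c,[X]))
```

```text
g5 t 19.32 p [ 0.4316 -0.0577  0.2699] ydir [ 0.345  0.939 -0.   ] open 0.0449 F [-0.6 -0.8 -0.3]
[[278.22319555 222.55397781]]
[[278.22239926 176.44115812]]
```

View pics/m3.png

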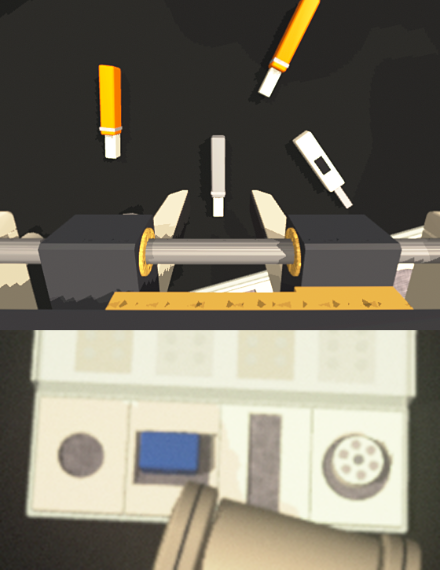

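The grey brush lies exactly along the jaw centre line (column 278), parallel to the fingers. The dial sits in its round recess. Grasping the brush.

Emit:
{"name": "apply_moves", "arguments": {"deltas": [[45,[0,0,40],0],[45,[0,0,25],0],[45,[0,0,9],0],[45,[0,0,0],0],[5,[0,0,0],0]]}}

```text
t: 20.05
tool_pos: [0.4326, -0.0579, 0.1972]
orientation: [0.549, 3.091, -0.0]
force: [0.4, -0.5, -0.4]
opening: 0.0391
```

Emit:
{"name": "apply_moves", "arguments": {"deltas": [[5,[0,0,0],0],[5,[0,0,0],0],[5,[0,0,0],0],[5,[0,0,0],0],[5,[0,0,0],0]]}}

```text
t: 20.68
tool_pos: [0.432, -0.0578, 0.1961]
orientation: [0.55, 3.093, -0.0]
force: [-1.1, 0.5, 6.2]
opening: 0.0138
```

Emit:
{"name": "apply_moves", "arguments": {"deltas": [[5,[0,0,-20],0],[5,[0,0,-45],0],[5,[0,0,0],-0.163],[5,[0,0,0],-0.163],[5,[0,0,0],0]]}}

```text
t: 21.3
tool_pos: [0.4316, -0.0577, 0.2604]
orientation: [-0.042, -3.141, -0.0]
force: [0.6, 0.2, -0.9]
opening: 0.0139
```

Run:
```python
from h import *
im,c=snap('g6')
```

```text
g6 t 21.3 p [ 0.4316 -0.0577  0.2604] ydir [0.027 1.    0.   ] open 0.0139 F [ 0.6  0.2 -0.9]
```

View pics/g6.png

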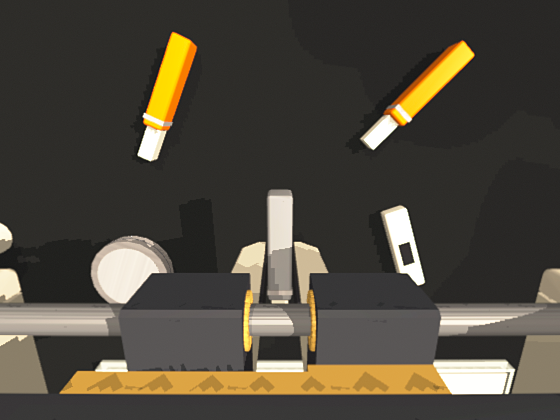

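The brush is held straight along its axis. I'll work out how far along the handle the grip sits.

Run:
```python
from meas import *
im,c=load('g6');P=plane(c,[(267,191),(293,191)],.0823);print(P, 'brush centre if level', P.mean(0)[:2]+[.044,-.001])
```

```text
[[ 0.39045444 -0.062268    0.0823    ]
 [ 0.39081439 -0.04855358  0.0823    ]] brush centre if level [ 0.43463442 -0.05641079]
```

Emit:
{"name": "apply_moves", "arguments": {"deltas": [[5,[-51.5,-5.5,0],0],[5,[-51.5,-5.5,0],0],[5,[-51.5,-6,0],0],[5,[-51.5,-5.5,0],0],[5,[0,0,0],0]]}}

```text
t: 21.98
tool_pos: [0.6392, -0.0859, 0.2581]
orientation: [-0.046, -3.139, -0.001]
force: [-0.1, 0.1, -0.0]
opening: 0.0141
```

Emit:
{"name": "apply_moves", "arguments": {"deltas": [[5,[0,0,30],0],[5,[0,0,20],0],[5,[0,0,7],0],[5,[0,0,2],0],[5,[0,0,0],0]]}}

```text
t: 22.6
tool_pos: [0.637, -0.0855, 0.2025]
orientation: [0.042, 3.141, -0.0]
force: [-0.1, -0.9, 0.7]
opening: 0.0136
```

Emit:
{"name": "apply_moves", "arguments": {"deltas": [[5,[0,0,2],0],[5,[0,0,0],0],[30,[0,0,0],0],[30,[0,0,0],0],[30,[0,0,0],0]]}}

```text
t: 23.22
tool_pos: [0.637, -0.0855, 0.1996]
orientation: [-0.041, -3.141, -0.0]
force: [-1.2, 0.9, -0.4]
opening: 0.0299
```

Emit:
{"name": "apply_moves", "arguments": {"deltas": [[30,[0,0,-20],0],[30,[0,0,-45],0],[30,[0,0,-45],0],[30,[0,0,0],0],[30,[0,0,0],0]]}}

```text
t: 23.85
tool_pos: [0.6371, -0.0856, 0.3106]
orientation: [0.041, 3.14, -0.0]
force: [-0.9, 0.2, -0.7]
opening: 0.0299
```

Emit:
{"name": "apply_moves", "arguments": {"deltas": [[52,[38,-43.5,0],0],[52,[38,-43.5,0],0],[52,[38,-43,0],0],[52,[38,-43.5,0],0],[52,[38,-43.5,0],0]]}}

```text
t: 24.48
tool_pos: [0.4397, -0.2982, 0.3082]
orientation: [-0.04, -3.139, -0.003]
force: [1.1, -0.1, -0.6]
opening: 0.0518
```

Emit:
{"name": "apply_moves", "arguments": {"deltas": [[52,[0,0,30],0],[52,[0,0,0],0],[52,[0,0,0],0]]}}

```text
t: 24.85
tool_pos: [0.4417, -0.297, 0.2795]
orientation: [-0.039, -3.14, -0.002]
force: [0.1, 0.5, -0.1]
opening: 0.0519
```

Run:
```python
from h import *
im,c=snap('g7')
from plant import viewer
t=viewer.read_camera('top');cv2.imwrite('pics/top3.png',t)
cv2.imwrite('pics/m4.png',np.vstack([cv2.resize(im,(400,300)),cv2.resize(t[90:210,200:420],(400,218),interpolation=cv2.INTER_CUBIC)]))
print(proj(c,[(.441,-.297,.034)]))
```

```text
g7 t 24.85 p [ 0.4417 -0.297   0.2795] ydir [0.025 1.    0.001] open 0.0519 F [ 0.1  0.5 -0.1]
[[277.96515784 223.43509291]]
```

View pics/m4.png

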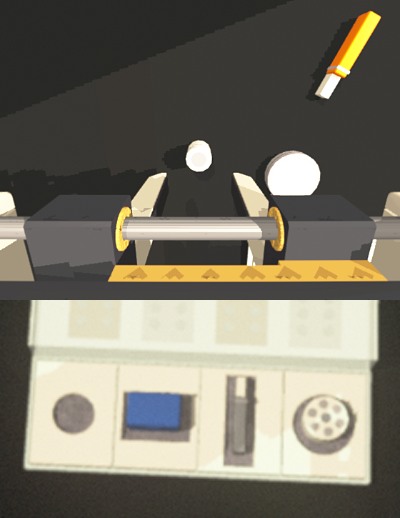

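The pot lid is at (278,221), against the predicted (278,223), midway between the fingers and clear of the mirror. The brush lies in its slot.

Emit:
{"name": "apply_moves", "arguments": {"deltas": [[52,[0,0,40],0],[52,[0,0,28],0],[52,[0,0,10],0],[52,[0,0,0],0],[18,[0,0,0],0]]}}

```text
t: 25.58
tool_pos: [0.4424, -0.298, 0.2034]
orientation: [0.04, 3.139, -0.002]
force: [0.9, -0.2, -0.0]
opening: 0.0458
```

Emit:
{"name": "apply_moves", "arguments": {"deltas": [[18,[0,0,0],0],[18,[0,0,0],0],[18,[0,0,0],0],[18,[0,0,0],0],[18,[0,0,0],0]]}}

```text
t: 26.2
tool_pos: [0.4419, -0.2979, 0.2026]
orientation: [0.041, 3.14, -0.001]
force: [-0.2, 1.0, 5.7]
opening: 0.0279
```

Emit:
{"name": "apply_moves", "arguments": {"deltas": [[18,[0,0,-20],0],[18,[0,0,-40],0],[18,[0,0,-40],0],[18,[-24,51,0],0],[18,[-24,51,0],0]]}}

```text
t: 26.82
tool_pos: [0.4926, -0.1963, 0.3026]
orientation: [0.044, 3.14, -0.001]
force: [0.8, -0.0, -0.5]
opening: 0.0277
```

Emit:
{"name": "apply_moves", "arguments": {"deltas": [[18,[-24,51,0],0],[18,[-24,51,0],0],[18,[-24,51,0],0],[18,[-24,51,0],0],[18,[-24,51,0],0]]}}

```text
t: 27.45
tool_pos: [0.6192, 0.0567, 0.3015]
orientation: [-0.041, -3.141, 0.0]
force: [0.5, -0.3, 0.3]
opening: 0.0277
```

Emit:
{"name": "apply_moves", "arguments": {"deltas": [[18,[-24,51,0],0],[18,[0,0,0],0],[18,[0,0,30],0],[18,[0,0,0],0],[18,[0,0,0],0]]}}

```text
t: 28.08
tool_pos: [0.644, 0.1045, 0.2723]
orientation: [-0.042, -3.141, 0.0]
force: [0.1, -0.8, 0.4]
opening: 0.0278
```

Run:
```python
from h import *
im,c=snap('g8')
```

```text
g8 t 28.07 p [0.644  0.1045 0.2723] ydir [ 0.027  1.    -0.   ] open 0.0278 F [ 0.1 -0.8  0.4]
```

View pics/g8.png

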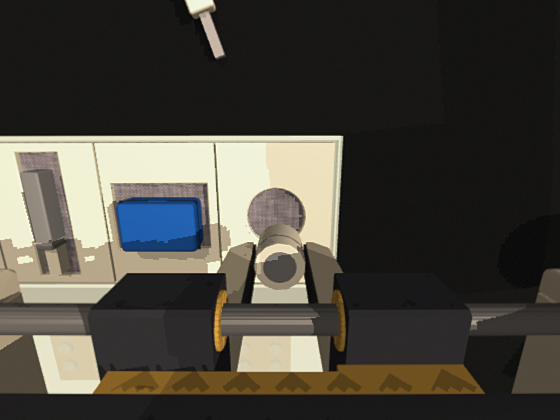

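The pot is held upright with its lid spot up (280,268), in line with the small round recess (276,213). Lowering it.

Emit:
{"name": "apply_moves", "arguments": {"deltas": [[18,[0,0,30],0],[18,[0,0,22],0],[18,[0,0,9],0],[18,[0,0,3],0],[18,[0,0,0],0]]}}

```text
t: 28.75
tool_pos: [0.6444, 0.1053, 0.2086]
orientation: [0.041, 3.14, 0.0]
force: [-1.4, -0.9, 2.1]
opening: 0.0277
```

Emit:
{"name": "apply_moves", "arguments": {"deltas": [[18,[0,0,1],0],[18,[0,0,0],0],[40,[0,0,0],0],[40,[0,0,0],0],[40,[0,0,0],0]]}}

```text
t: 29.38
tool_pos: [0.644, 0.1053, 0.2066]
orientation: [-0.041, -3.141, -0.0]
force: [-0.2, 0.8, -0.6]
opening: 0.04
```

Emit:
{"name": "apply_moves", "arguments": {"deltas": [[40,[0,0,-20],0],[40,[0,0,-45],0],[40,[0,0,-45],0],[40,[55,0,-20],0],[40,[55,0,-20],0]]}}

```text
t: 30.0
tool_pos: [0.5333, 0.1081, 0.3592]
orientation: [0.041, 3.139, 0.001]
force: [-0.3, 0.1, 1.3]
opening: 0.04
```

Emit:
{"name": "apply_moves", "arguments": {"deltas": [[40,[30,50,0],0],[40,[30,50,0],0],[40,[30,50,0],0],[40,[0,50,0],0],[40,[0,50,0],0]]}}

```text
t: 30.62
tool_pos: [0.4501, 0.3622, 0.3589]
orientation: [0.04, 3.139, 0.002]
force: [0.9, -0.1, -0.3]
opening: 0.0398
```

Emit:
{"name": "apply_moves", "arguments": {"deltas": [[40,[0,50,0],0],[40,[0,0,0],0],[40,[0,0,0],0]]}}

```text
t: 31.0
tool_pos: [0.4518, 0.4103, 0.3576]
orientation: [0.04, 3.141, -0.0]
force: [0.4, -0.4, -0.1]
opening: 0.0399
```

```bash
python3 - <<'E'
from h import *
from plant import viewer,robot
s=robot.read_state();print(s['t'],s['tool_pos'],s['q'].round(2))
t=viewer.read_camera('top');v=viewer.read_camera('scene');cv2.imwrite('pics/top4.png',t);cv2.imwrite('pics/sc4.png',v)
cv2.imwrite('pics/m5.png',np.vstack([cv2.resize(t[90:280,190:470],(560,380),interpolation=cv2.INTER_CUBIC)[:, :560],cv2.resize(v[180:320,250:420],(560,461),interpolation=cv2.INTER_CUBIC)])[:,:])
E
python3 -c "
import cv2;a=cv2.imread('pics/m5.png');cv2.imwrite('pics/m5.png',cv2.resize(a,(399,600)))"
```

```text
31.0 [0.45180077 0.41031864 0.35757323] [ 0.65  0.18  1.52 -0.    1.44 -0.89]
```

View pics/m5.png

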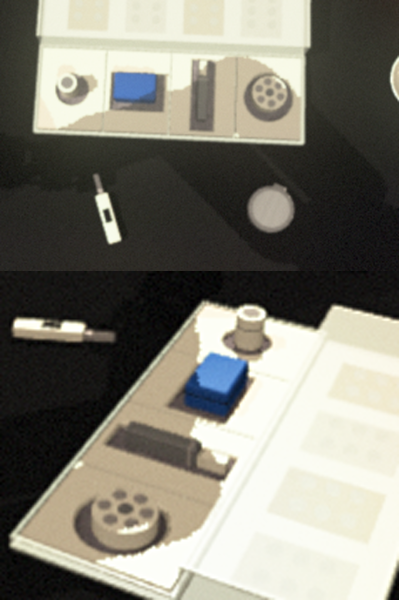

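All four are in their recesses, and the mirror and thermometer have not moved. One last check: triangulated heights and positions from the top and scene views.

Run:
```python
from h import *
from plant import viewer
ct=viewer.get_calibration('top');cs=viewer.get_calibration('scene')
for n,a,b,e in (('dial',(269,93),(126,506),(.6378,-.179,.022)),('pot',(68,83),(250,312),(.6445,.104,.038)),('case',(134,87),(219,373),(.6422,.0095,.03)),('brush handle',(202,103),(153,437),(.628,-.0845,.022))):
    X,g=tri(ct,(190+a[0]/1.425,90+a[1]/1.427),cs,(250+b[0]/2.347,180+(b[1]-271)/2.349));print(n,X.round(4),'gap',round(g,4),'expected',e)
h=lambda f:cv2.absdiff(cv2.imread(f),cv2.imread('pics/top0.png'))
for n,p in (('mirror',(380,236)),('thermo',(264,237))):
    f=lambda q:[cv2.phaseCorrelate(*[np.float32(cv2.cvtColor(cv2.imread(q2)[p[1]-28:p[1]+28,p[0]-28:p[0]+28],6)) for q2 in ('pics/top0.png',q)])[0]]
    print(n,'shift px',f('pics/top4.png'))
```

```text
dial [ 0.6379 -0.1775  0.0251] gap 0.0021 expected (0.6378, -0.179, 0.022)
pot [0.6421 0.1059 0.0408] gap 0.0019 expected (0.6445, 0.104, 0.038)
case [0.6429 0.0139 0.0274] gap 0.0036 expected (0.6422, 0.0095, 0.03)
brush handle [ 0.6223 -0.084   0.0185] gap 0.0001 expected (0.628, -0.0845, 0.022)
mirror shift px [(0.1784736361102368, 0.005232305264701864)]
thermo shift px [(0.02008981957056477, 0.033738092745366544)]
```

```bash
python3 -c "
from plant import order; print(order.close_job())"
```

```text
the job is handed in; nothing more can be done
None
```

I put the case, dial, brush and pot into their recesses in that order, backed the arm off and handed the job in at about 31 s on the robot's clock.

- **Fit:** in the final top and scene views all four lie in their recesses, flat and the right way up. Triangulated top heights are within about 4 mm of what they should be, which is as fine as these views can measure.
- **Off-centre items:** the case measures about 4 mm off-centre towards +y. The brush handle measures 6 mm back along x, though that came from a hand-picked point. Both are still within the 8–10 mm of play in their recesses.
- **Left alone:** the mirror and thermometer moved less than 0.2 pixels (under 0.5 mm) in the top view. I did not touch the orange brushes, but I made no separate check of them at the end.

No check failed.

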